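# Crack open the rice cooker and catch the lid

## Robot

A 6-joint arm with a two-finger parallel gripper is mounted at the origin on the work surface. World frame = base frame: x ahead of the robot, y to its left, z up, the work surface at z = 0. Lengths are in m, angles in rad, forces in N, time in s.
With the tool pointing down it reaches from about 0.35 to 0.975 m from the base axis. Payload 4.9 kg.
Tool frame: the origin (TCP) lies midway between the tips of the shut fingers; the grasp point (between the pads) lies manip.grip_depth behind it (manip.grip_depth is the distance from the TCP to the grasp point, in m); z points along the fingers, x is the direction in which the jaws open and shut, and the axes are right-handed (so a half turn about z gives the same grasp; the last joint's range is limited). The gripper opens to 85 mm and grips with 20 to 120 N. Pads are 22 mm wide; open, the fingers measure 114 mm over their backs; the gripper's body (76 mm by 85 mm) begins 54 mm behind the grasp point. The pads swing forward as they close: fully open they stand 13 mm farther back than shut.
Start: joints at [-1.237, 0.053, 1.613, -0, 1.476, -0.119], TCP at [0.273, -0.562, 0.231] pointing down, gripper open.
Joint ranges: [-3.01, 3.01], [-1.01, 2.22], [0.06, 2.58], [-1.02, 4.17], [0.09, 2.62], [-3.14, 3.14]. Speed limits (rad/s): [2.57, 2.57, 3.14, 3.14, 3.14, 3.14].

## Interface

Orientations are given as a unit quaternion [w, x, y, z].
In Python, from plant import state, grab_frame, ticket, manip gives the robot as it stands.
- The arm moves only by the tool carry_out, never from a script. Its argument "moves" is a list that holds one entry, the list of rows, each a list of 7 numbers: the turn, a rotation vector about the tool's x, y, z each as a share of 5 degrees, from -1 to 1, then the shift along the tool's x, y, z each as a share of 0.04 m, from -1 to 1, then the gripper command: -1 is shut, 1 is fully open, values between are in proportion. A call has 1 to 8 rows; each row shifts and turns the commanded pose from where the row before left it, along the tool's axes as they then stand; what a row does not reach is not made up. A row lasts 1/12 s, in which the tool goes at most 41.7 mm and 7.16 degrees, less where a joint would pass 70% of its speed; a pose out of reach is approached as far as the arm can. A call with a number of a shift or a turn outside -1 to 1 is refused whole. A call with a gripper value outside its range is refused whole. The fingers move at their own pace and stop on an object; the grip force is fixed at half the most. Time passes only in rows, so rows that do not move let the fingers close. It gives the time, the measured TCP pose, the force and the opening at its end, in the units of the state.
- state(): the state, without advancing time (a new reading comes with each control period).
- grab_frame(name): name is "scene" or "top" or "wrist"; returns a dict with "frame" (480x640x3 uint8, red, green, blue), "z_map" (480x640 float32, m along the optical axis (not along the pixel's ray), 0 where there is no reading), "K" (3x3 intrinsics, pixels), "world_from_camera" (4x4, takes a point from camera to world coordinates); the wrist camera has in their place "hand_eye" (4x4, takes a point from camera to tool coordinates, whose origin is the TCP and whose axes are the tool frame's). Camera axes: x right, y down, z forward; pixel columns grow to the right and rows downward; lengths in m; the calibration is good to about 2 mm. A picture is of the moment at which its call begins: read the wrist's pose just before it.
- ticket.job_done(): hands the job in, once; it reports no verdict.
The state is a dict: "time": time; "joint_pos": joint angles; "joint_vel": joint speeds; "joint_efforts": joint torques, N m; "tool_pos": TCP position; "tool_rot": TCP orientation; "contact_force": force on the tool from outside, world axes, zero at the start; "ft_torque": the same for the moment, N m; "gripper_width": opening from 0.0 (shut) to 1.0 (fully open).
Only numpy, scipy, OpenCV 4.12 (cv2) and the standard library are available. Lean on these libraries where they do the work, as an engineer would, in place of code of your own. Each camera call takes 0.05 s, during which the arm holds its last target.

## Task

Let the rice cooker vent: press its lid-release button with one fingertip and stop the lid with the other finger as it springs up, so that it never flies open. Let it up under that finger, with the button released, until the lid stands about 30 mm open at the front, and finish while still holding it there. Do not shove or lift the cooker, and leave everything else where it stands.

Things in the scene. Friction and masses are not known exactly. Their poses are not given: they have to be found in the camera images.
- cooker: The rice cooker: white, 270 mm deep, 215 mm wide, 184 mm to the top of its button; it stands loose on rubber feet and weighs about 3 kg. Origin: centre of its underside, on the worktop. Its x axis runs from the front (button, control panel) to the back (lid hinge); z is up. Along x from the origin: button at -110 mm, lid from -83 mm to the hinge line at +110 mm. The hinge line runs along the cooker's y, 145 mm above the worktop.
- button_top (a point): Centre of the top face of the black lid-release button, a pad 18 mm (cooker x) by 28 mm (cooker y) in the white brow in front of the lid. Its top is 184 mm above the worktop and 8 mm proud of the brow. Moves with the button.
- button (a joint): Travel of the button in m: 0 up, 0.006 fully down (straight down). It springs back; 2 N starts it, 6 N takes it fully down. Past about 0.004 the latch lets the lid go, and it does not catch again during this job.
- lid_panel (a point): Centre of the flat dark-grey panel on the lid's top (116 mm along cooker x, 140 mm along cooker y). With the lid shut the panel lies level, 170 mm above the worktop, that is 8 mm below the top of the fully pressed button; its front edge is 42 mm and its back edge 158 mm behind the button's centre. Behind it is a round grey steam vent, 6 mm proud. Moves with the lid.
- lid_front (a point): Middle of the lower front edge of the lid, 193 mm from the hinge line. With the lid shut it is 139 mm above the worktop, on the cooker's rim: its height above that is the opening at the front. Moves with the lid.
- lid (a joint): Angle of the lid in rad: 0 shut, grows as its front edge rises, 1.55 stands open. Latched at the start. Its hinge spring throws it open as soon as the latch lets go, to 0.35 rad in under 0.2 s, unless something is over it; resting on a finger 60 to 90 mm behind the button it pushes up with about 2 to 5 N and follows the finger when that rises.
- toaster: Steel and black two-slot toaster, 290 mm (its x) by 165 mm, 183 mm high, fixed; lever at its -x end. It and the cooker stand side by side, either way round. Origin: centre of its underside.
- measuring_cup: Blue plastic rice measuring cup, 68 mm across, 62 mm high, loose. Origin: centre of its underside.
- rice_paddle: Green plastic rice paddle lying flat, 167 mm long, 8 mm thick, loose; blade towards its +x. Origin: on its underside, near the middle.
- spice_jar: Amber glass spice jar with a red lid, 42 mm across, 95 mm high, loose, between cooker and toaster. Origin: centre of its underside.
- mug: Blue mug, 80 mm across, 92 mm high, loose. Origin: centre of its underside.
- bowl: White bowl, 130 mm across, 55 mm high, loose, on the chopping board. Origin: centre of its underside.
- oil_bottle: Green oil bottle, 60 mm across, 215 mm high, loose. Origin: centre of its underside.
- custard_tin: Yellow tin, 90 mm across, 125 mm high, loose, on the chopping board. Origin: centre of its underside.

How it is judged:
On the way:
1. a fingertip presses the release button down until the latch lets go (value of joint button above 0.003 m and contact force between the fingers and button above 0.5 N).
At the end, for the whole second after the job is handed in: The lid stands still, 18 to 42 mm open at the front (0.095 to 0.22 rad), held down against its spring by a finger (more than 0.5 N); the button is up again and the cooker stands level within 20 mm of where it was (value of joint lid between 0.095 and 0.22 rad and contact force between the fingers and lid above 0.5 N and velocity of joint lid between -0.15 and 0.15 rad/s and value of joint button below 0.002 m and distance of cooker from where it was at the start of the episode below 0.02 m and angle between cooker's own z axis and vertical below 0.05 rad); the arm keeps its last pose, push and grip.
It fails at once if the lid gets away: it swings open past 0.35 rad (67 mm at the front) (value of joint lid above 0.35 rad).
It fails at once if the cooker is shoved more than 20 mm, lifted or tipped (distance of cooker from where it was at the start of the episode above 0.02 m or angle between cooker's own z axis and vertical above 0.08 rad).
It fails at once if a bystander is moved more than 20 mm or picked up (distance of any of measuring_cup, rice_paddle, spice_jar, mug, bowl, oil_bottle, custard_tin from where it was at the start of the episode above 0.02 m).
It also fails if it takes over 35 s, if anything falls off the work surface, if the arm or the gripper's body presses on something with over 40 N, if the wrist force passes 120 N, or if a joint passes its speed limit or range.

## Working session

There is one attempt and no reset: what is moved stays moved. The work goes in short steps, Python scripts to look and compute and a tool call to move; the robot and the scene stay as the last step left them, time stands still between calls to the robot, and variables do not carry over. Pictures are saved under pics/ and viewed, and the job is handed in when it is done.

Besides the shell and the picture viewer there is one more tool, called after "Request:" as a command line: name --argument value ..., lists and objects as JSON in quotes. carry_out: Moves the arm, as the interface text tells. Shift numbers are shares of 0.04 m and turn numbers shares of 5 degrees, none past 1 either way. Its arguments: {"type":"object","properties":{"moves":{"type":"array"}},"required":["moves"]}

```bash
ls; mkdir -p pics; python3 - <<'E'
from plant import state, grab_frame, manip
import cv2,numpy as np
s=state();print(s);print([a for a in dir(manip) if a[0]!='_'],manip.grip_depth)
for n in("scene","top"):
    f=grab_frame(n);cv2.imwrite(f"pics/{n}0.png",f["frame"][:,:,::-1]);np.savez(f"{n}0.npz",**f);print(f["K"],f["world_from_camera"])
E
```

```text
pics
{'time': 0.0, 'joint_pos': array([-1.23701753e+00,  5.34058346e-02,  1.61426045e+00, -7.99889859e-06,
        1.47600502e+00, -1.19029762e-01]), 'joint_vel': array([ 0.00062588,  0.00022546,  0.00057341,  0.00043941, -0.00045068,
        0.00049532]), 'joint_efforts': array([-1.09820874e-03, -3.93682158e+01, -3.70177495e+01, -2.22439189e-04,
        6.98784730e-03,  2.48194596e-05]), 'tool_pos': array([ 0.27321313, -0.56144159,  0.23005269]), 'tool_rot': array([-6.48823697e-04,  8.47788861e-01, -5.30332883e-01, -8.11940903e-04]), 'contact_force': array([ 0.19868183,  0.01776716, -0.16756033]), 'ft_torque': array([ 0.00496599,  0.01267886, -0.06743208]), 'gripper_width': 1.0003171913142754}
['IKError', 'grip_depth'] 0.0187
[[441.0887026    0.         315.17462226]
 [  0.         441.0887026  240.8350184 ]
 [  0.           0.           1.        ]] [[-0.44593459  0.66041052 -0.60415254  1.2509849 ]
 [ 0.89503994  0.32391049 -0.30657054  0.37180641]
 [-0.00677106 -0.67745106 -0.73553668  0.99507954]
 [ 0.          0.          0.          1.        ]]
[[440.3575917    0.         320.05940943]
 [  0.         440.3575917  247.20685313]
 [  0.           0.           1.        ]] [[ 0.02316048 -0.99229121  0.12174463  0.42601803]
 [-0.9997102  -0.02378734 -0.00369784  0.01405682]
 [ 0.00656531 -0.1216237  -0.99255457  1.25177644]
 [ 0.          0.          0.          1.        ]]
```

View pics/scene0.png

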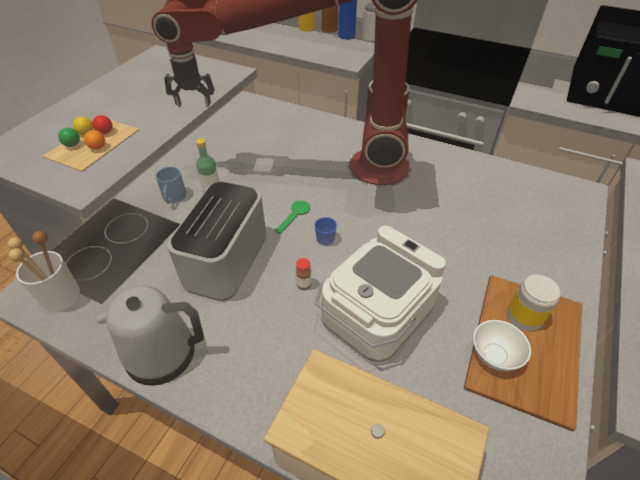

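View pics/top0.png

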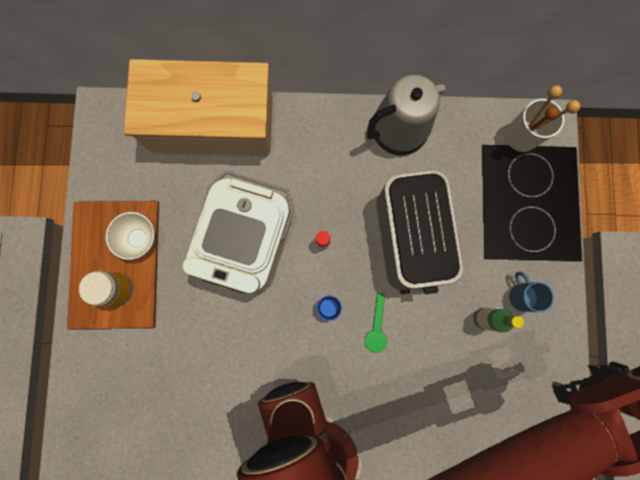

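The cooker is left of centre in the top view, with the button at about (220,274) and the panel at (235,236). In the scene view the button is at about (411,244) and the panel at (387,272). Next I'll measure both from the two views.

```bash
cat > h.py <<'E'
import numpy as np,cv2
def cloud(f):
    K=f["K"];z=f["z_map"];v,u=np.mgrid[:480,:640]
    P=np.stack([(u-K[0,2])/K[0,0]*z,(v-K[1,2])/K[1,1]*z,z,np.ones_like(z)],-1)
    return (P@f["world_from_camera"].T)[...,:3]
E
python3 - <<'E'
from h import *
import cv2
for n,bb,pb in(("top",(205,262,235,286),(195,200,275,270)),("scene",(398,234,424,254),(345,240,430,305))):
    f=dict(np.load(n+"0.npz"));C=cloud(f);g=cv2.cvtColor(f["frame"],cv2.COLOR_RGB2GRAY)
    for nm,b,lo,hi in(("button",bb,0,60),("panel",pb,60,130)):
        m=np.zeros(g.shape,np.uint8);s=np.s_[b[1]:b[3],b[0]:b[2]]
        m[s]=((g[s]>=lo)&(g[s]<hi))
        k,L,st,ce=cv2.connectedComponentsWithStats(m);i=1+np.argmax(st[1:,4])
        p=C[L==i];med=np.median(p,0)
        c=ce[i];
        r=cv2.minAreaRect(p[:,:2].astype(np.float32))
        print(n,nm,st[i],c,med,p.mean(0),p[:,2].std(),r)
    # whole
    x=f["frame"][s]
    big=cv2.resize(f["frame"][bb[1]-100:bb[1]+60,bb[0]-60:bb[0]+110],None,fx=4,fy=4) if n=="top" else cv2.resize(f["frame"][215:365,300:460],None,fx=4,fy=4)
    cv2.imwrite(f"pics/{n}_z.png",big[:600,:800,::-1])
    q=C[(C[...,2]>.165)&(C[...,2]<.19)]
    print(q.min(0),q.max(0))
E
```

```text
top button [214 271  12   8  66] [219.6969697  274.39393939] [0.48572107 0.25123538 0.18350315] [0.48490138 0.25157037 0.18350432] 0.0019913521932291584 ((0.4848003387451172, 0.25137242674827576), (0.026330865919589996, 0.01448398269712925), 73.10829162597656)
top panel [ 202  209   63   56 2409] [233.4068078  236.28850145] [0.58074755 0.22561972 0.1693652 ] [0.58059073 0.22503294 0.17251337] 0.05829811135478582 ((0.545556366443634, 0.14123177528381348), (0.3271178603172302, 0.12184187024831772), 67.20183563232422)
[ 0.01660169 -0.6132492   0.16500077] [1.0421902  0.51842654 0.18996251]
scene button [406 241  11   8  48] [410.625  244.6875] [0.49041699 0.25153152 0.18237901] [0.49051946 0.25134229 0.18205464] 0.0022124619597932477 ((0.4889535903930664, 0.252474308013916), (0.02374793030321598, 0.015809789299964905), 68.02424621582031)
scene panel [ 353  246   68   53 2077] [386.88155994 271.56090515] [0.58698967 0.22656319 0.1695583 ] [0.58774705 0.22579465 0.17151576] 0.04048494616955002 ((0.8853153586387634, 0.25534868240356445), (0.7515653371810913, 0.1557433009147644), 5.958109378814697)
[-1.30406177 -0.61283508  0.16500016] [1.04633258 0.7615665  0.18998925]
```

The two views agree within 5 mm: button about (0.488, 0.2515, 0.183), panel about (0.584, 0.226, 0.170). They are 99 mm apart, against 100 expected. That puts the cooker's x axis at about -15°. I'll raise the arm and travel over.

Request:
carry_out --moves '[[[0,0,0,0,0,-1,1],[0,0,0,0,0,-1,1],[0,0,0,0,0,-1,1],[0,0,0,-0.72,-0.69,0,1],[0,0,0,-0.72,-0.69,0,1],[0,0,0,-0.72,-0.69,0,1],[0,0,0,-0.72,-0.69,0,1],[0,0,0,-0.72,-0.69,0,1]]]'

```text
time: 0.77
tool_pos: [0.3345, -0.3703, 0.3507]
tool_rot: [-0.0, 0.848, -0.531, -0.0]
contact_force: [0.8, 0.3, 0.8]
gripper_width: 1.002
```

Request:
carry_out --moves '[[[0,0,0,-0.72,-0.69,0,1],[0,0,0,-0.72,-0.69,0,1],[0,0,0,-0.72,-0.69,0,1],[0,0,0,-0.72,-0.69,0,1],[0,0,0,-0.72,-0.69,0,1],[0,0,0,-0.72,-0.69,0,1],[0,0,0,-0.72,-0.69,0,1],[0,0,0,-0.72,-0.69,0,1]]]'

```text
time: 1.43
tool_pos: [0.4322, -0.0663, 0.351]
tool_rot: [-0.0, 0.848, -0.53, 0.0]
contact_force: [0.2, -0.3, -0.6]
gripper_width: 0.998
```

Request:
carry_out --moves '[[[0,0,0,-0.73,-0.69,0,1],[0,0,0,-0.73,-0.69,0,1],[0,0,0,-0.73,-0.69,0,1],[0,0,0,-0.73,-0.69,0,1],[0,0,0,-0.73,-0.69,0,1],[0,0,0,-0.73,-0.69,0,1],[0,0,0,-0.73,-0.69,0,1],[0,0,0,-0.73,-0.69,0,0.5]]]'

```text
time: 2.1
tool_pos: [0.5286, 0.2405, 0.3507]
tool_rot: [0.0, 0.848, -0.53, -0.0]
contact_force: [1.4, -0.4, 0.3]
gripper_width: 0.883
```

Request:
carry_out --moves '[[[0,0,-1,0,0,0,0.5],[0,0,-1,0,0,0,0.5],[0,0,-1,0,0,0,0.5],[0,0,-1,0,0,0,0.5],[0,0,-1,0,0,0,0.5],[0,0,-1,0,0,0,0.5],[0,0,-1,0,0,0,0.5],[0,0,-1,0,0,0,0.5]]]'

```text
time: 2.77
tool_pos: [0.5284, 0.2382, 0.3506]
tool_rot: [0.0, 0.978, -0.206, -0.001]
contact_force: [-0.9, -0.2, 0.4]
gripper_width: 0.75
```

Request:
carry_out --moves '[[[0,0,-1,0,0,0,0.5],[0,0,-0.8,0,0,0,0.5],[0,0,0,0,0,0,0.5],[0,0,0,0,0,0,0.5]]]'

```text
time: 3.1
tool_pos: [0.5284, 0.2382, 0.3508]
tool_rot: [0.0, 0.991, -0.132, -0.0]
contact_force: [-0.2, -0.0, 0.4]
gripper_width: 0.75
```

```bash
python3 - <<'E'
from plant import state, grab_frame
import cv2,numpy as np
s=state();print(s)
f=grab_frame("wrist");cv2.imwrite("pics/w1.png",f["frame"][:,:,::-1]);np.savez("w1.npz",pos=s["tool_pos"],rot=s["tool_rot"],**f);print(f["K"],f["hand_eye"])
f=grab_frame("scene");cv2.imwrite("pics/s1.png",f["frame"][:,:,::-1]);np.savez("s1.npz",**f)
E
```

```text
{'time': 3.1, 'joint_pos': array([ 2.95186985e-01, -9.71759590e-02,  1.56439758e+00,  2.02571381e-05,
        1.67528728e+00,  5.59808863e-01]), 'joint_vel': array([-3.76989460e-04,  1.12377101e-03, -4.07848757e-03,  1.90132792e-03,
        4.52420046e-05,  3.70815536e-03]), 'joint_efforts': array([ 2.05915378e-03, -3.39388955e+01, -3.81985617e+01,  1.58182188e-04,
        3.31983938e-03, -6.66929176e-02]), 'tool_pos': array([0.52844567, 0.23824502, 0.35075861]), 'tool_rot': array([ 1.80768021e-04,  9.91259704e-01, -1.31924177e-01, -4.21070440e-04]), 'contact_force': array([-0.24128131, -0.02401278,  0.43141904]), 'ft_torque': array([ 0.01721569, -0.01377491,  0.0207188 ]), 'gripper_width': 0.7495350895394873}
[[430.19107058   0.         314.67138603]
 [  0.         430.19107058 235.29035989]
 [  0.           0.           1.        ]] [[ 9.99999819e-01  3.95642104e-04 -4.52625773e-04 -7.16157654e-05]
 [-2.58837354e-04  9.62909133e-01  2.69825749e-01 -6.78746201e-02]
 [ 5.42591917e-04 -2.69825583e-01  9.62909061e-01 -1.41415926e-01]
 [ 0.00000000e+00  0.00000000e+00  0.00000000e+00  1.00000000e+00]]
```

View pics/w1.png

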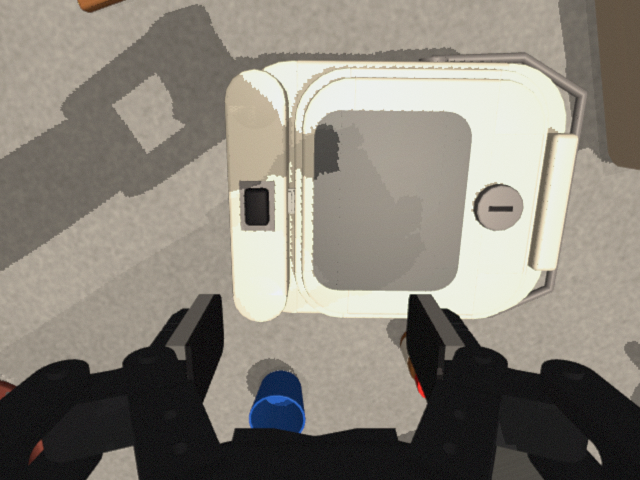

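View pics/s1.png

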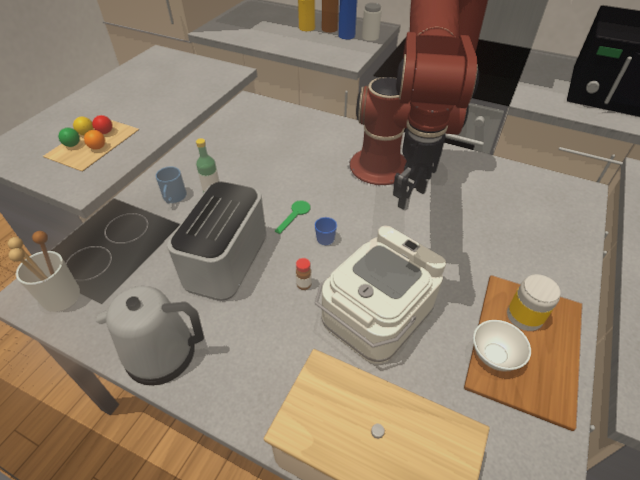

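The wrist picture shows the button at about (257,207), the panel around (393,200), and the fingers at about (205,340) and (430,340). Next I'll work these out in the tool frame.

```bash
cat >> h.py <<'E'
from scipy.spatial.transform import Rotation as R
def wcloud(f):
    K=f["K"];z=f["z_map"];v,u=np.mgrid[:480,:640]
    P=np.stack([(u-K[0,2])/K[0,0]*z,(v-K[1,2])/K[1,1]*z,z,np.ones_like(z)],-1)
    T=(P@f["hand_eye"].T)[...,:3]
    q=f["rot"];r=R.from_quat([q[1],q[2],q[3],q[0]]).as_matrix()
    return T,T@r.T+f["pos"]
def wrist_measure(f,bb,pb):
    T,W=wcloud(f);g=cv2.cvtColor(f["frame"],cv2.COLOR_RGB2GRAY)
    for nm,b,lo,hi in(("button",bb,0,45),("panel",pb,70,165)):
        m=np.zeros(g.shape,np.uint8);s=np.s_[b[1]:b[3],b[0]:b[2]]
        m[s]=((g[s]>=lo)&(g[s]<hi))
        if nm=="panel": m=cv2.morphologyEx(m,cv2.MORPH_CLOSE,np.ones((25,25)))
        k,L,st,ce=cv2.connectedComponentsWithStats(m);i=1+np.argmax(st[1:,4])
        M=(L==i)&(W[...,2]>.16)&(W[...,2]<.2)
        r=cv2.minAreaRect(T[M][:,:2].astype(np.float32)); rw=cv2.minAreaRect(W[M][:,:2].astype(np.float32))
        print(nm,st[i],"tool",np.median(T[M],0),r,"world",rw,np.median(W[M][:,2]))
E
python3 - <<'E'
from h import *
f=dict(np.load("w1.npz"))
wrist_measure(f,(240,182,275,232),(300,100,480,300))
T,W=wcloud(f)
# fingers: points within tool z -.06.. .03
M=(T[...,2]>-.05)&(T[...,2]<.03)&(f["z_map"]>0)
for sgn in(-1,1):
    p=T[M&(sgn*T[...,0]>0)]
    print(sgn,len(p),p.min(0),p.max(0))
    e=p[p[:,2]>p[:,2].max()-.004];print(" tip",e.min(0),e.max(0))
E
```

```text
button [245 188  24  37 702] tool [-0.04424421 -0.00204225  0.16824448] ((-0.043093614280223846, -0.002791506238281727), (0.01706065982580185, 0.0266396664083004), 1.815004587173462) world ((0.48743265867233276, 0.2521677315235138), (0.026638280600309372, 0.01706094853579998), 73.02237701416016) 0.1825471246982788
panel [  300   100   180   200 29620] tool [ 0.05307449 -0.00673177  0.18196182] ((0.0560990534722805, 0.0003720894455909729), (0.1423666626214981, 0.14715145528316498), 4.5702691078186035) world ((0.5823299288749695, 0.2231685370206833), (0.147151917219162, 0.14236995577812195), 70.26932525634766) 0.16875163754394912
-1 4787 [-0.05791222 -0.01385325 -0.04999584] [-0.03164001  0.011851   -0.00424379]
 tip [-0.03413422 -0.01013471 -0.00821729] [-0.03187548  0.01128455 -0.00424379]
1 4780 [ 0.03133638 -0.0137847  -0.04999669] [ 0.05893585  0.01179796 -0.00461231]
 tip [ 0.03153671 -0.01033454 -0.00860277] [ 0.03850865  0.01095466 -0.00461231]
```

Request:
carry_out --moves '[[[0,0,0,-0.16,-0.06,0,0.5],[0,0,0,0,0,0.8,0.5],[0,0,0,0,0,0.8,0.5],[0,0,0,0,0,0.8,0.5],[0,0,0,0,0,0.8,0.5],[0,0,0,0,0,0.7,0.5],[0,0,0,0,0,0,0.5],[0,0,0,0,0,0,0.5]]]'

```text
time: 3.87
tool_pos: [0.5217, 0.2422, 0.1938]
tool_rot: [0.001, 0.991, -0.131, -0.002]
contact_force: [1.3, 0.3, 1.2]
gripper_width: 0.755
```

```bash
python3 - <<'E'
from plant import state, grab_frame
from h import *
s=state();print(s["time"],s["tool_pos"],s["contact_force"],s["gripper_width"])
f=grab_frame("wrist");f["pos"]=s["tool_pos"];f["rot"]=s["tool_rot"];cv2.imwrite("pics/w2.png",f["frame"][:,:,::-1]);np.savez("w2.npz",**f)
f=grab_frame("scene");np.savez("s2.npz",**f);cv2.imwrite("pics/s2.png",cv2.resize(f["frame"][180:330,320:480],None,fx=4,fy=4)[...,::-1])
E
```

```text
3.8667 [0.52173122 0.24215922 0.19375867] [1.26894909 0.25809252 1.206377  ] 0.7545024373766855
```

View pics/w2.png

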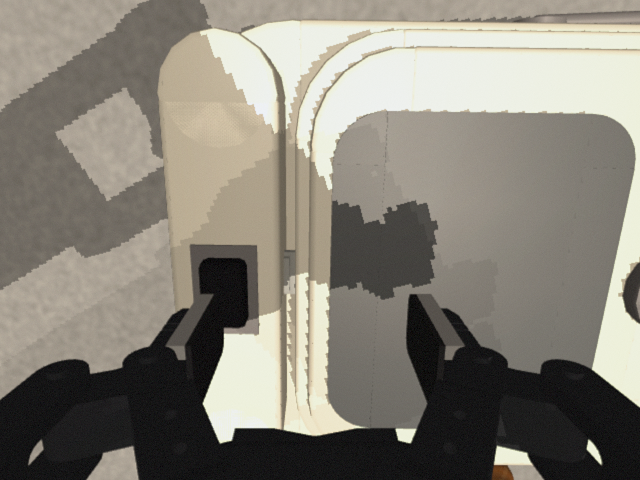

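View pics/s2.png

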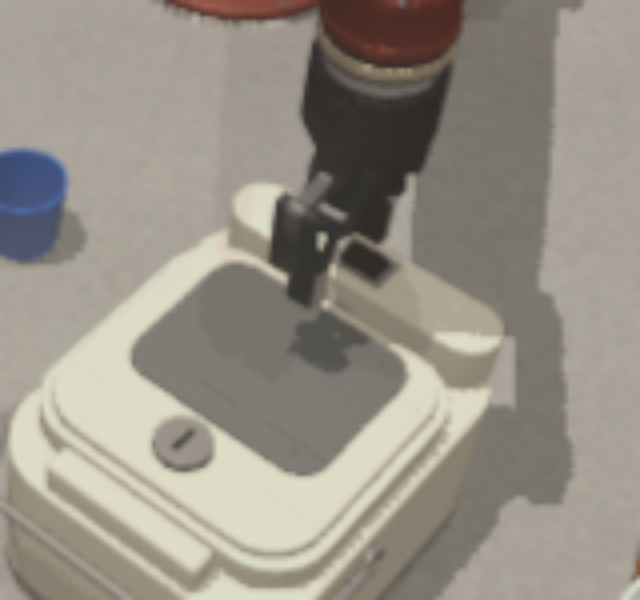

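```bash
python3 - <<'E'
from h import *
f=dict(np.load("w2.npz"));T,W=wcloud(f)
g=cv2.cvtColor(f["frame"],cv2.COLOR_RGB2GRAY)
def pr(u,v): print((u,v),"tool",T[v,u].round(4),"world",W[v,u].round(4),g[v,u])
# button: top edge row, left/right
for u,v in((203,280),(222,262),(243,280),(222,285),(243,320),(220,250),(255,330),(170,200),(345,300),(500,250)): pr(u,v)
M=(f["z_map"]>0)&(T[...,2]>-.03)&(T[...,2]<0.004)
for sg in(-1,1):
    p=T[M&(sg*T[...,0]>0)]
    for z0 in np.arange(-.03,.0,.004):
        q=p[(p[:,2]>=z0)&(p[:,2]<z0+.004)]
        if len(q):print(sg,round(z0,3),len(q),q[:,:2].min(0).round(4),q[:,:2].max(0).round(4))
B=(T[...,2]<.018)&(T[...,2]>.005)&(g<45)&(f["z_map"]>0)
p=T[B];print("button",len(p),p.min(0),p.max(0))
E
```

```text
(203, 280) tool [-0.0427 -0.0072  0.0118] world [0.4824 0.2602 0.1821] 18
(222, 262) tool [-0.0355 -0.0138  0.0138] world [0.491  0.2647 0.1801] 14
(243, 280) tool [-0.0277 -0.0068  0.013 ] world [0.4967 0.2559 0.1808] 11
(222, 285) tool [-0.0356 -0.0051  0.012 ] world [0.4886 0.2563 0.1819] 17
(243, 320) tool [-0.0282  0.0095  0.0118] world [0.492  0.2403 0.1821] 17
(220, 250) tool [-0.0369 -0.0173  0.0178] world [0.4905 0.2685 0.176 ] 84
(255, 330) tool [-0.0246  0.0171  0.0178] world [0.4935 0.2321 0.1761] 137
(170, 200) tool [-0.0544 -0.0371  0.0176] world [0.4787 0.2921 0.1763] 158
(345, 300) tool [0.0125 0.0067 0.0246] world [0.532  0.2324 0.1692] 126
(500, 250) tool [ 0.0748 -0.0152  0.0245] world [0.5978 0.2374 0.169 ] 137
-1 -0.03 497 [-0.0461 -0.0112] [-0.0318  0.0119]
-1 -0.026 439 [-0.0458 -0.0115] [-0.0318  0.0117]
-1 -0.022 427 [-0.0461 -0.0112] [-0.0318  0.0118]
-1 -0.018 363 [-0.0457 -0.0112] [-0.0319  0.0115]
-1 -0.014 309 [-0.0451 -0.0113] [-0.0319  0.0113]
-1 -0.01 189 [-0.0382 -0.0107] [-0.0319  0.0114]
-1 -0.006 28 [-0.0324 -0.0072] [-0.0321  0.0075]
1 -0.03 483 [ 0.0314 -0.0115] [0.0455 0.0117]
1 -0.026 452 [ 0.0315 -0.0113] [0.0459 0.0121]
1 -0.022 427 [ 0.0314 -0.0115] [0.0458 0.0115]
1 -0.018 356 [ 0.0315 -0.0112] [0.0456 0.0115]
1 -0.014 314 [ 0.0314 -0.0113] [0.0445 0.0114]
1 -0.01 190 [ 0.0314 -0.0109] [0.0384 0.0113]
1 -0.006 31 [ 0.0317 -0.0077] [0.0321 0.0061]
button 2484 [-0.04465847 -0.01463531  0.00898959] [-0.02673847  0.01256587  0.01794058]
```

Both fingers have 14 mm thick tips. The left one is centred within 3 mm of the button and about 15 mm above it. The right one is about 75 mm behind it, over the panel. I'll descend to near contact.

Request:
carry_out --moves '[[[0,0,0,0.06,-0.02,0.15,0.5],[0,0,0,0,0,0.15,0.5],[0,0,0,0,0,0,0.5],[0,0,0,0,0,0,0.5],[0,0,0,0,0,0,0.5]]]'

```text
time: 4.38
tool_pos: [0.5257, 0.2424, 0.1836]
tool_rot: [-0.0, 0.991, -0.131, 0.0]
contact_force: [0.5, -0.2, 0.0]
gripper_width: 0.75
```

Request:
carry_out --moves '[[[0,0,0,0,0,0.05,0.5],[0,0,0,0,0,0,0.5],[0,0,0,0,0,0,0.5],[0,0,0,0,0,0,0.5]]]'

```text
time: 4.72
tool_pos: [0.5256, 0.2424, 0.1813]
tool_rot: [0.0, 0.991, -0.131, -0.0]
contact_force: [0.2, 0.7, 0.5]
gripper_width: 0.75
```

Request:
carry_out --moves '[[[0,0,0,0,0,0.05,0.5],[0,0,0,0,0,0,0.5],[0,0,0,0,0,0,0.5],[0,0,0,0,0,0,0.5]]]'

```text
time: 5.05
tool_pos: [0.5256, 0.2424, 0.1792]
tool_rot: [0.0, 0.991, -0.131, -0.0]
contact_force: [-0.9, -0.4, -0.3]
gripper_width: 0.748
```

Request:
carry_out --moves '[[[0,0,0,0,0,0.05,0.5],[0,0,0,0,0,0,0.5],[0,0,0,0,0,0,0.5],[0,0,0,0,0,0,0.5]]]'

```text
time: 5.38
tool_pos: [0.5259, 0.2425, 0.1777]
tool_rot: [-0.0, 0.991, -0.131, 0.0]
contact_force: [1.1, -0.2, 2.2]
gripper_width: 0.748
```

Request:
carry_out --moves '[[[0,0,0,0,0,0.04,0.5],[0,0,0,0,0,0,0.5],[0,0,0,0,0,0,0.5],[0,0,0,0,0,0,0.5]]]'

```text
time: 5.72
tool_pos: [0.5259, 0.2425, 0.1761]
tool_rot: [-0.0, 0.991, -0.131, 0.0]
contact_force: [1.2, 1.1, 3.9]
gripper_width: 0.751
```

```bash
python3 - <<'E'
from plant import state, grab_frame
from h import *
s=state();print(s["time"],s["tool_pos"],s["contact_force"],s["ft_torque"])
f=grab_frame("wrist");f["pos"]=s["tool_pos"];f["rot"]=s["tool_rot"];cv2.imwrite("pics/w3.png",f["frame"][:,:,::-1]);np.savez("w3.npz",**f)
T,W=wcloud(f);print(W[250,500],W[150,450])
E
```

```text
5.7167 [0.52585955 0.2424993  0.17611679] [1.24363089 1.09307001 3.90029092] [ 0.03402696 -0.00103586 -0.0298357 ]
[0.59608768 0.24491772 0.16850762] [0.58501869 0.28486677 0.16807359]
```

View pics/w3.png

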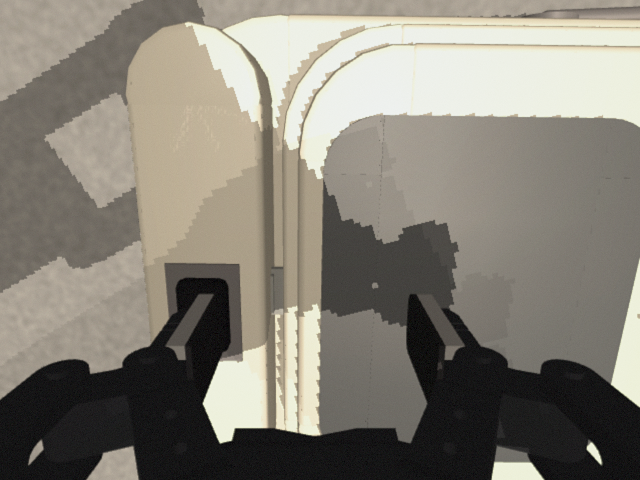

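The finger is on the button with 3.9 N, and the lid is still shut with the panel at 0.168. I'll press further.

Request:
carry_out --moves '[[[0,0,0,0,0,0.04,0.5],[0,0,0,0,0,0,0.5],[0,0,0,0,0,0,0.5],[0,0,0,0,0,0,0.5]]]'

```text
time: 6.1
tool_pos: [0.526, 0.2425, 0.175]
tool_rot: [-0.0, 0.991, -0.131, 0.001]
contact_force: [-0.8, -1.4, 6.8]
gripper_width: 0.747
```

```bash
python3 - <<'E'
from plant import state, grab_frame
from h import *
s=state();print(s["time"],s["tool_pos"],s["contact_force"],s["ft_torque"])
f=grab_frame("wrist");f["pos"]=s["tool_pos"];f["rot"]=s["tool_rot"];cv2.imwrite("pics/w4.png",f["frame"][:,:,::-1])
T,W=wcloud(f);print(W[250,500],W[150,450])
E
```

```text
6.1 [0.52596863 0.24248533 0.17504719] [-0.83571834 -1.43867005  6.77935575] [-0.05538824  0.19782591 -0.0528772 ]
[0.59229141 0.24957902 0.17848369] [0.58161454 0.28680668 0.17958611]
```

The lid is off the latch and caught: the panel has risen about 10 mm and the side torque on the tool changed. Now I'll raise both fingers slowly.

Request:
carry_out --moves '[[[0,0,0,0,0,-0.04,0.5],[0,0,0,0,0,-0.04,0.5],[0,0,0,0,0,-0.04,0.5],[0,0,0,0,0,-0.04,0.5],[0,0,0,0,0,-0.04,0.5],[0,0,0,0,0,-0.04,0.5],[0,0,0,0,0,0,0.5],[0,0,0,0,0,0,0.5]]]'

```text
time: 6.82
tool_pos: [0.5257, 0.2423, 0.1837]
tool_rot: [0.0, 0.991, -0.131, 0.0]
contact_force: [2.5, -0.5, 2.8]
gripper_width: 0.748
```

```bash
cat > chk.py <<'E'
from plant import state, grab_frame
from h import *
import sys
s=state();print(s["time"],s["tool_pos"],s["contact_force"],s["ft_torque"])
f=grab_frame("wrist");f["pos"]=s["tool_pos"];f["rot"]=s["tool_rot"];cv2.imwrite(f"pics/{sys.argv[1]}.png",f["frame"][:,:,::-1])
T,W=wcloud(f);p=W[130:400:5,480:590:5].reshape(-1,3);p=p[(p[:,2]>.16)&(p[:,2]<.24)]
A=np.c_[p[:,:2],np.ones(len(p))];c,*_=np.linalg.lstsq(A,p[:,2],rcond=None);r=p[:,2]-A@c
A,p=A[abs(r)<.002],p[abs(r)<.002];c,*_=np.linalg.lstsq(A,p[:,2],rcond=None)
print("panel n",len(p),"slope angle",np.arctan(np.hypot(c[0],c[1])),c,"at button+100mm z",c@[.5836,.2255,1])
g=f["frame"].mean(-1)
E
python3 chk.py w5
```

```text
6.8167 [0.52570584 0.24229303 0.18373462] [ 2.47079619 -0.50914291  2.80139177] [-0.13617901 -0.4545182  -0.01997948]
panel n 201 slope angle 0.22800736615154713 [-0.22946574  0.03448447  0.31377351] at button+100mm z 0.18763355308344057
```

View pics/w5.png

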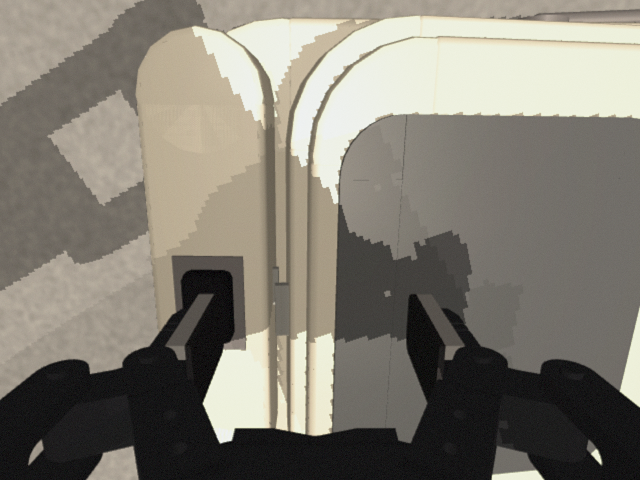

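```bash
cat > lid.py <<'E'
from h import *
def lid(C,frame,B=np.array([.4875,.252]),yaw=-15.3):
    # cooker coords; select grey panel pixels, fit line z vs d (distance from hinge)
    a=np.deg2rad(yaw);u=np.array([np.cos(a),np.sin(a)]);v=np.array([-u[1],u[0]])
    D=C[...,:2]-B; X=D@u;Y=D@v
    fr=frame.astype(int);sat=fr.max(-1)-fr.min(-1);g=fr.mean(-1)
    M=(X>.05)&(X<.15)&(abs(Y)<.06)&(C[...,2]>.16)&(C[...,2]<.23)&(sat<25)&(g<150)
    x,y,z=X[M],Y[M],C[...,2][M]
    for _ in range(4):
        A=np.c_[x,y,np.ones(len(x))];c,*_=np.linalg.lstsq(A,z,rcond=None);r=z-A@c
        k=abs(r)<max(.0015,1.5*r.std());x,y,z=x[k],y[k],z[k]
    h=c[2]+c[0]*.1
    print("n",len(x),"slope",np.round(c[:2],4),"rms",(z-np.c_[x,y,np.ones(len(x))]@c).std().round(5),"z@100",h.round(4),"angle from height",round((h-.1688)/.12,4))
E
python3 - <<'E'
from plant import state, grab_frame
from lid import *
for n in("w1","w2","w3"):
    f=dict(np.load(n+".npz"));print(n);lid(wcloud(f)[1],f["frame"])
for n in("scene0","top0","s2"):
    f=dict(np.load(n+".npz"));print(n);lid(cloud(f),f["frame"])
s=state();f=grab_frame("wrist");f["pos"]=s["tool_pos"];f["rot"]=s["tool_rot"];print("now",s["tool_pos"],s["contact_force"]);lid(wcloud(f)[1],f["frame"])
for n in("scene","top"):
    f=grab_frame(n);print(n);lid(cloud(f),f["frame"])
    if n=="scene":cv2.imwrite("pics/s5.png",cv2.resize(f["frame"][180:330,320:480],None,fx=4,fy=4)[...,::-1])
E
```

```text
w1
n 13054 slope [-0.0014 -0.0018] rms 0.00065 z@100 0.1688 angle from height 0.0003
w2
n 50262 slope [-0.0009 -0.0011] rms 0.00059 z@100 0.1689 angle from height 0.0005
w3
n 57214 slope [-0.0012 -0.001 ] rms 0.00058 z@100 0.1689 angle from height 0.0007
scene0
n 1112 slope [-0.0005  0.0008] rms 0.00081 z@100 0.1696 angle from height 0.007
top0
n 1041 slope [ 0.0016 -0.0036] rms 0.00084 z@100 0.1693 angle from height 0.0044
s2
n 1130 slope [ 0.0006 -0.0016] rms 0.00082 z@100 0.1696 angle from height 0.0069
now [0.52567073 0.24231017 0.1836223 ] [ 2.54359033 -1.20914895  2.30135772]
n 60721 slope [-0.1317  0.0002] rms 0.00055 z@100 0.1849 angle from height 0.1338
scene
n 1112 slope [-0.1311  0.001 ] rms 0.00081 z@100 0.1852 angle from height 0.137
top
n 705 slope [-0.1323 -0.0005] rms 0.00091 z@100 0.185 angle from height 0.1349
```

View pics/s5.png

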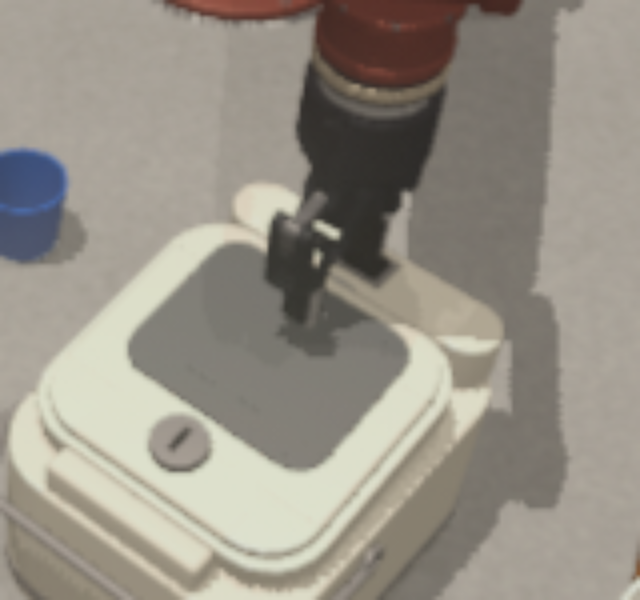

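All three views put the lid at 0.131–0.132 rad, about 25 mm at the front. I'll raise it another 3.2 mm to reach about 30 mm.

Request:
carry_out --moves '[[[0,0,0,0,0,-0.04,0.5],[0,0,0,0,0,-0.04,0.5],[0,0,0,0,0,0,0.5],[0,0,0,0,0,0,0.5],[0,0,0,0,0,0,0.5],[0,0,0,0,0,0,0.5],[0,0,0,0,0,0,0.5],[0,0,0,0,0,0,0.5]]]'

```text
time: 7.68
tool_pos: [0.5255, 0.2424, 0.1868]
tool_rot: [0.0, 0.991, -0.131, -0.0]
contact_force: [1.6, -1.2, 3.2]
gripper_width: 0.747
```

```bash
cat > fin.py <<'E'
from plant import state, grab_frame
from lid import *
s=state();f=grab_frame("wrist");f["pos"]=s["tool_pos"];f["rot"]=s["tool_rot"];print("now",s["time"],s["tool_pos"],s["contact_force"],s["ft_torque"],s["gripper_width"]);T,W=wcloud(f);lid(W,f["frame"])
cv2.imwrite("pics/w6.png",f["frame"][:,:,::-1])
g=f["frame"].mean(-1);m=np.zeros(g.shape,bool);m[240:340,170:235]=1
M=m&(g<45)&(W[...,2]<.188)&(W[...,2]>.174)
h=W[...,2][M];print("button z percentiles",np.percentile(h,[10,50,90]),len(h),"X",np.median(W[M],0))
for n in("scene","top"):
    f=grab_frame(n);print(n);lid(cloud(f),f["frame"])
f2=dict(np.load("top0.npz"));
d=np.abs(f["frame"].astype(int)-f2["frame"]).max(-1).astype(np.uint8);cv2.imwrite("pics/diff.png",d)
cv2.imwrite("pics/top6.png",f["frame"][...,::-1])
E
python3 fin.py
```

```text
now 7.6833 [0.52546459 0.2424237  0.18682922] [ 1.59977983 -1.21912275  3.16228011] [-0.2474662  -0.29147433 -0.07867638] 0.7471095031498468
n 59785 slope [-0.1525  0.0004] rms 0.00054 z@100 0.1874 angle from height 0.1551
button z percentiles [0.17918414 0.18224031 0.18334567] 1953 X [0.4919271  0.25966034 0.18224031]
scene
n 1125 slope [-0.1526 -0.0019] rms 0.00081 z@100 0.188 angle from height 0.1599
top
n 702 slope [-0.1538 -0.0039] rms 0.00086 z@100 0.1875 angle from height 0.1557
```

View pics/w6.png

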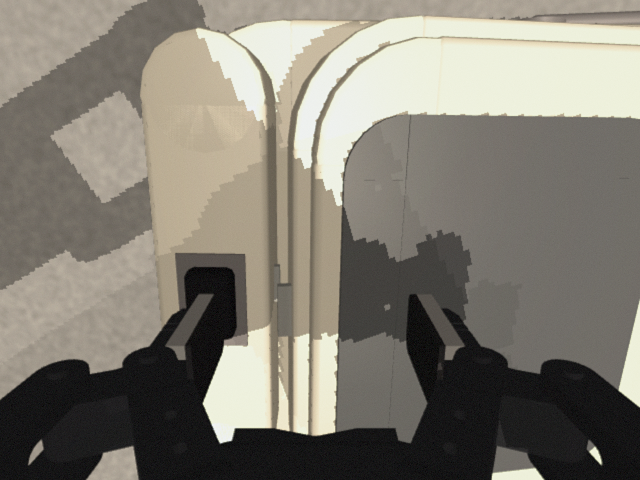

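View pics/top6.png

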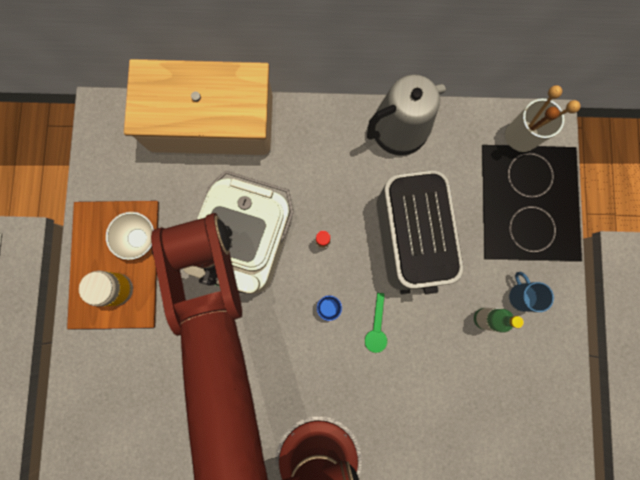

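The lid stands at 0.153 rad, about 29.5 mm, with 3 N up on the finger. The button reads 0.182, the same as before it was pressed. The cooker and the other objects look unmoved, so I'm handing in.

```bash
python3 - <<'E'
from plant import ticket, state
print(ticket.job_done()); s=state();print(s["time"],s["contact_force"])
E
```

```text
the job is handed in; nothing more can be done
None
the job is handed in; nothing more can be done
```

The lid is venting, held about 29–30 mm open at the front under the rear finger. I handed the job in at about 7.8 s of robot time; it reports no verdict.

I pressed the button with the front finger while the rear finger stood about 72 mm behind it over the panel. The press read 3.9 N on the last step before the latch let go. The lid then came up onto the rear finger, and I raised both fingers slowly.

**Last checks before handing in:**
- **Lid:** 0.1525 to 0.154 rad by panel slope, agreeing across the wrist, scene and top cameras. The height-based check gave 0.155 to 0.160.
- **Hold:** about 3 N upward on the tool, so the lid is pressing on the finger.
- **Button:** its top reads 0.182 m, as it did before the press, and the fingertip is about 7 mm above it by the robot's own position. It is up again.
- **Cooker and other objects:** no movement visible in the top view. I judged this by eye and did not measure it.

**Disagreements:**
- The first button measurements from the top and scene cameras differed by 5 mm in x. I settled it with the wrist camera.
- A first rough fit of the lid slope gave 0.228 rad, because I fitted a fixed block of the picture instead of picking out the panel. A proper fit, which read zero on the shut lid, replaced it.

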